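Click the packing counter's thumbwheel on to its index

ROBOT

A 6-joint arm with a two-finger parallel gripper is mounted at the origin on the work surface. World frame = base frame: x ahead of the robot, y to its left, z up, the work surface at z = 0. Lengths are in m, angles in degrees, forces in N, time in s.
With the tool pointing down it reaches from about 0.375 to 0.75 m from the base axis. Payload 9 kg.
Tool frame: the origin (TCP) lies where the fingers leave the gripper's body, on its centre line; the fingertips stand 73 mm ahead of it and the grasp point (between the pads) lies 54 mm ahead of it (robot.tip_reach is the distance from the TCP to the fingertips, in m); z points along the fingers, y is the direction in which the jaws open and shut (so a half turn about z gives the same grasp; the last joint's range is limited). The gripper opens to 85 mm and grips with 20 to 120 N. Pads are 22 mm wide; open, the fingers measure 114 mm over their backs; the gripper's body (76 mm by 85 mm) begins 54 mm behind the grasp point. The pads swing forward as they close: fully open they stand 13 mm farther back than shut.
Start: joints at [56.224, 5.964, 5.575, 89.605, 0, 77.527], TCP at [0.218, 0.559, 0.304] pointing down, gripper open.
Joint ranges: [-171.21, 171.21], [-48.23, 106.86], [-62.78, 66.21], [-105.2, 120.99], [-86.42, 89.51], [-180, 180]. Speed limits (degrees/s): [127.2, 127.2, 147.25, 180, 180, 180].

INTERFACE

Orientations are given as [roll, pitch, yaw] about the fixed x, y, z axes, in that order (R = Rz(yaw) Ry(pitch) Rx(roll)).
In Python, from plant import robot gives the robot as it stands. Calls block until the motion is done:
- robot.move_pose(position, orientation): joint-space move of the TCP to a pose.
- robot.line_to(position, vel=0.15, rotation=None, guard=None): straight line of the TCP; rotation=None keeps the orientation; vel is the mean speed in m/s. With guard (N) it stops when the force on the tool has changed by that much, and returns True; else False.
- robot.goto_joints(angles): joint-space move.
- robot.set_gripper(opening): finger opening in m; the grip force is fixed at half the most; returns when the fingers have stopped.
- robot.pause(seconds).
- robot.ik(position, orientation): joint angles nearest the present ones, or None.
- robot.observe(): the state.
- robot.grab_frame(name): name is "side" or "top" or "wrist"; returns the picture (480x640x3 uint8, blue, green, red); there is no depth.
- robot.get_calibration(name): a dict with "vertical_fov" (degrees; the focal length in pixels is half the picture's height over the tangent of half this angle, whatever the lens; pixels are square), "cx", "cy" (the principal point, pixels), "k1" (the pictures are not rectified: a ray, as slopes to the right and down, at radius r is drawn at 1 + k1 r^2 times it, then the intrinsics apply), "rvec" (rotation vector, rad) and "tvec" (3), from world to camera coordinates, as OpenCV has them. Camera axes: x right, y down, z forward; pixel columns grow to the right and rows downward; lengths in m; the calibration is good to about 2 mm. A picture is of the moment at which its call begins: read the wrist's pose just before it. get_calibration takes no time and is no camera call; for the wrist camera it gives the pose at the moment of the call.
A pose or a line that the arm cannot do raises robot.IKError and nothing moves.
- robot.job_done(): hands the job in, once; it reports no verdict.
The state is a dict: "time": time; "q": joint angles; "qvel": joint speeds; "joint_torque": joint torques, N m; "tool_pos": TCP position; "tcp_rot": TCP orientation; "ft_force": force on the tool from outside, world axes, zero at the start; "torque": the same for the moment, N m; "gripper_width": finger opening in m.
Only numpy, scipy, OpenCV 4.12 (cv2) and the standard library are available. Lean on these libraries where they do the work, as an engineer would, in place of code of your own. Each camera call takes 0.05 s, during which the arm holds its last target.

TASK

On the packing bench, bring the batch counter back to its start: flick the edge of its toothed thumbwheel clockwise (seen from above), click by click, until the raised pointer bar on the wheel rests in the click that lines it up with the fixed index arrow on the base. Do not run past the arrow or wind the wheel backwards to get there. Use light touches with a fingertip on the teeth, never a pinch, leave the lamp parts standing around it where they are, and finish with the hand clear.

Things in the scene. Friction and masses are not known exactly. Their poses are not given: they have to be found in the camera images.
- counter: Batch counter screwed to the bench: grey round base 144 mm across, 34 mm high, with a nose 44 mm wide reaching 108 mm from the centre along its +x. Origin on the bench under the wheel's vertical axle, z up. Lamp parts up to 85 mm tall stand loose on its +y and -y sides and beyond the nose, their centres at least 150 mm from the axle; the side opposite the nose (-x) is free.
- tally_wheel (a joint): Turn of the wheel, rad, growing clockwise seen from above; 0 = pointer at the index (goal). One click = 1.047 (60 degrees). Starts 2 to 4 clicks short: about -2.09, -3.14 or -4.19. A spring detent draws it to the nearest click: pushing a tooth tip takes 2 to 4 N, and past half a click the wheel runs on to the next click and stays there. No end stops; it also turns backwards.
- hub_top (a point): On the axle at the top face, 68 mm above the bench, of the black flat-lying thumbwheel: hub 64 mm across, 6 straight radial teeth 7 mm thick, 60 degrees apart, reaching 60 mm from the axle. Hub and teeth span heights 44 to 68 mm, with 10 mm of air below them; a steel cap rises to 74 mm. In every resting click one tooth points along the counter's +x.
- pointer_tip (a point): Outer end of the pointer, on the top face of the one tooth that carries it, 60 mm from the axle. The pointer is a light metal bar 6 mm wide and 4 mm high running along the wheel's top from the steel cap to this tooth's tip; the other teeth are bare.
- index_tip (a point): Tip of the fixed index arrow, a light metal bar lying on the top of the base's nose, 74 mm from the axle, 40 mm above the bench, pointing at the axle.
- lamp_holder: Bystander: brass lamp holder, 48 mm wide foot, 75 mm tall, standing loose. Origin at the centre of its underside.
- bulb_box: Bystander: small cardboard bulb box 50 x 50 x 85 mm, standing loose. Origin at the centre of its underside.
- finial: Bystander: turned steel finial, 40 mm wide, 56 mm tall, standing loose. Origin at the centre of its underside.
There are look-alikes about, which are no part of the job. Of the things that look like the counter, the largest one is meant.

How it is judged:
By the outcome, as a careful person would: the job done as asked, in the order asked, and still so for the second after the job is handed in, with the robot touching nothing.
It also fails if it takes over 56 s, if anything falls off the work surface, if the arm or the gripper's body presses on something with over 40 N, if the wrist force passes 120 N, or if a joint passes its speed limit or range.

## Working session

There is one attempt and no reset: what is moved stays moved. The work goes in short steps, each a Python script; the robot and the scene stay as the last script left them, time stands still between calls to the robot, and variables do not carry over. Pictures are saved under pics/ and viewed, and the job is handed in when it is done.

```bash
ls; mkdir -p pics; python3 - <<'E'
from plant import robot
import cv2
for n in ("top","side","wrist"):
    c=robot.get_calibration(n); print(n,c)
    cv2.imwrite(f"pics/{n}0.png",robot.grab_frame(n))
print(robot.observe(), robot.tip_reach)
E
```

```text
pics
top {'vertical_fov': 51.66624152560258, 'cx': 314.42458393700235, 'cy': 241.89538440273049, 'k1': 0.011676708271547513, 'rvec': array([ 2.16558975, -2.14021355,  0.15322215]), 'tvec': array([0.01451569, 0.64905051, 0.89885392])}
side {'vertical_fov': 56.59030651724088, 'cx': 323.5346853830955, 'cy': 237.012243158164, 'k1': -0.0761024260957694, 'rvec': array([ 2.1598578 , -0.72875796,  0.3519892 ]), 'tvec': array([-0.48317832,  0.31404223,  0.54552592])}
wrist {'vertical_fov': 68.07991061534199, 'cx': 318.9975601025087, 'cy': 234.19853247509425, 'k1': -0.06761087735825565, 'rvec': array([-2.37723705, -1.62624059, -0.24765995]), 'tvec': array([-0.59994343, -0.03842385,  0.37973014])}
{'time': 0.15, 'q': array([ 5.62240722e+01,  5.98858073e+00,  5.53872083e+00,  8.96050326e+01,
       -1.39205361e-03,  7.75270714e+01]), 'qvel': array([-0.07879774, -0.17633282,  0.12311122,  0.01475486,  0.11120971,
       -0.12628378]), 'joint_torque': array([ 3.96880452e-03, -5.57356024e+01,  5.04007316e+01,  1.25574460e-02,
       -2.81729517e-04,  2.18042885e-05]), 'tool_pos': array([0.21787183, 0.55885493, 0.30333689]), 'tcp_rot': array([-1.79946102e+02, -1.04963821e-02,  1.58696996e+02]), 'ft_force': array([-0.16291726,  0.93742911, -0.12038096]), 'torque': array([ 0.00274604,  0.01415755, -0.02103285]), 'gripper_width': 0.08552194734391629} 0.0726
```

View pics/top0.png

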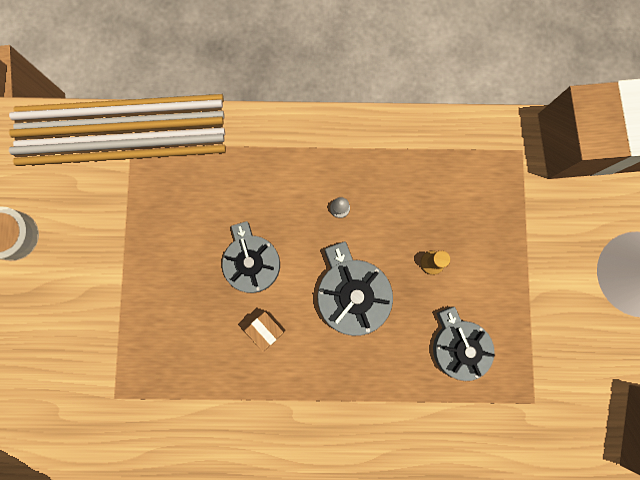

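View pics/side0.png

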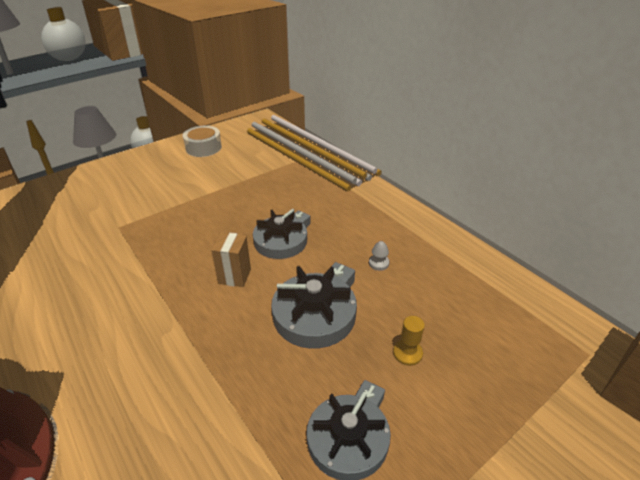

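Three look-alikes in the top picture: (250,263), (356,297) and (464,350). The one at (356,297) is largest (about 78 px across against about 60) and has the lamp parts around it. I'll confirm that in a crop and localise it.

```bash
cat > h.py <<'E'
import numpy as np, cv2
def cam(c):
    f=240/np.tan(np.radians(c['vertical_fov'])/2)
    K=np.array([[f,0,c['cx']],[0,f,c['cy']],[0,0,1.]]); D=np.array([c['k1'],0,0,0,0.])
    return K,D,np.array(c['rvec'],float),np.array(c['tvec'],float)
def proj(c,P):
    K,D,r,t=cam(c); return cv2.projectPoints(np.array(P,float).reshape(-1,1,3),r,t,K,D)[0].reshape(-1,2)
def at_z(c,px,z):
    K,D,r,t=cam(c); u=cv2.undistortPoints(np.array(px,float).reshape(-1,1,2),K,D).reshape(-1,2)
    R=cv2.Rodrigues(r)[0]; o=-R.T@t; d=np.c_[u,np.ones(len(u))]@R
    return o+d*((z-o[2])/d[:,2])[:,None]
E
python3 - <<'E'
from plant import robot
from h import *
im=cv2.imread('pics/top0.png'); c=robot.get_calibration('top')
cv2.imwrite('pics/topc.png',cv2.resize(im[190:380,230:500],None,fx=2.9,fy=2.9,interpolation=cv2.INTER_CUBIC))
im2=cv2.imread('pics/side0.png')
cv2.imwrite('pics/sidec.png',cv2.resize(im2[220:380,200:440],None,fx=3.3,fy=3.3,interpolation=cv2.INTER_CUBIC))
print(at_z(c,[(250,263),(356,297),(464,350)],.074))
print(at_z(c,[(340,258)],.04), at_z(c,[(338,322)],.07))
E
```

```text
[[ 0.60433833  0.13974535  0.074     ]
 [ 0.54471175 -0.05432023  0.074     ]
 [ 0.45278588 -0.24754034  0.074     ]]
[[ 0.61909112 -0.02689559  0.04      ]] [[ 0.49945367 -0.02206396  0.07      ]]
```

View pics/topc.png

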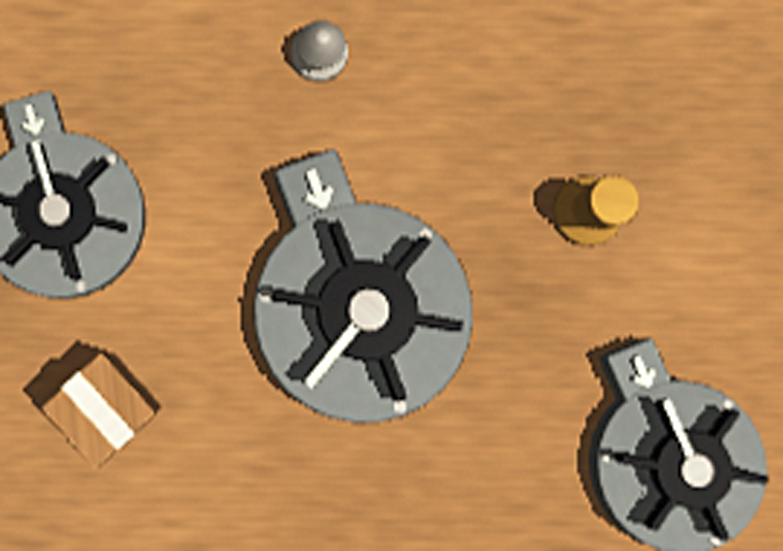

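View pics/sidec.png

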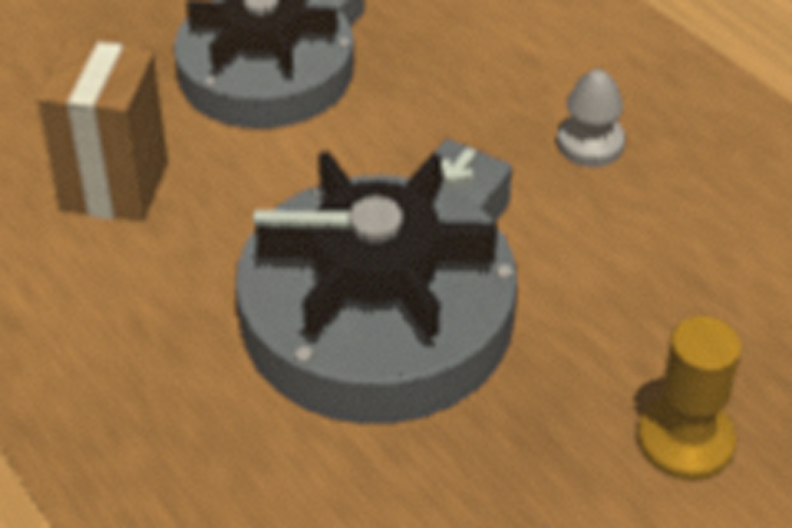

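View pics/wrist0.png

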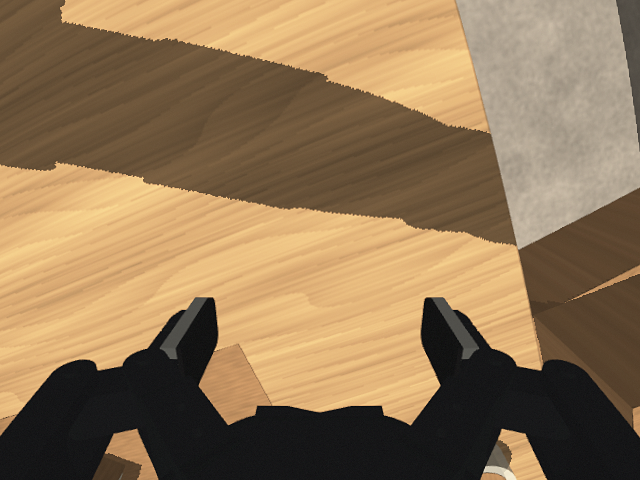

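The crops confirm it: the centre counter (cap at top px (357,297)) is the largest. Its pointer tip is at (337,323) and its index arrow tip at (340,262). Going clockwise, the pointer tooth is two teeth short of the index tooth, so the wheel stands at about -2.09 and needs 2 clicks. I'll refine the pose next and check it with an overlay.

```bash
python3 - <<'E'
from plant import robot
from h import *
from scipy.optimize import least_squares
ct,cs=robot.get_calibration('top'),robot.get_calibration('side')
k=lambda p,o,s:(np.array(p)+.5)/s-.5+np.array(o)
T=lambda p:k(p,(230,190),2.9); S=lambda p:k(p,(200,220),3.3)
d=np.radians
def mod(v):
    x,y,a=v
    g=lambda r,b,z:[x+r*np.cos(a+b),y+r*np.sin(a+b),z]
    return [g(0,0,.074),g(.074,0,.04),g(.06,d(120),.072)]
obs=np.r_[[T((369,310)),T((318,210)),T((310,386))],[S((377,213)),S((444,180)),S((255,216))]]
f=lambda v:(np.r_[proj(ct,mod(v)),proj(cs,mod(v))]-obs).ravel()
r=least_squares(f,[.545,-.054,.35],x_scale=[.01,.01,.1]);x,y,a=r.x
print(r.x,np.degrees(a),f(r.x).round(1).reshape(-1,2).tolist())
np.save('pose.npy',r.x)
g=lambda r,b,z:[x+r*np.cos(a+b),y+r*np.sin(a+b),z]
out=[]
for n,c,(x0,y0,w,h) in(('top',ct,(300,225,110,120)),('side',cs,(250,240,130,120))):
    im=cv2.imread(f'pics/{n}0.png')[y0:y0+h,x0:x0+w]; im=cv2.resize(im,(int(w*3),int(h*3)),interpolation=cv2.INTER_CUBIC)
    for pts,col in(([g(.072,t,.034) for t in np.linspace(0,6.28,60)],(0,255,0)),*[([g(.032,i*d(60),.068),g(.06,i*d(60),.068)],(0,0,255)) for i in range(6)]):
        q=((proj(c,pts)-[x0,y0]+.5)*3-.5).round().astype(int); cv2.polylines(im,[q.reshape(-1,1,2)],False,col,1)
    out.append(im)
cv2.imwrite('pics/ov.png',np.hstack(out))
E
```

```text
[ 0.54480299 -0.0557719   0.40222594] 23.04584896914597 [[-0.1, 0.4], [0.6, -0.8], [0.2, 0.7], [-0.4, 0.4], [0.6, -1.9], [-0.3, 0.4]]
```

View pics/ov.png

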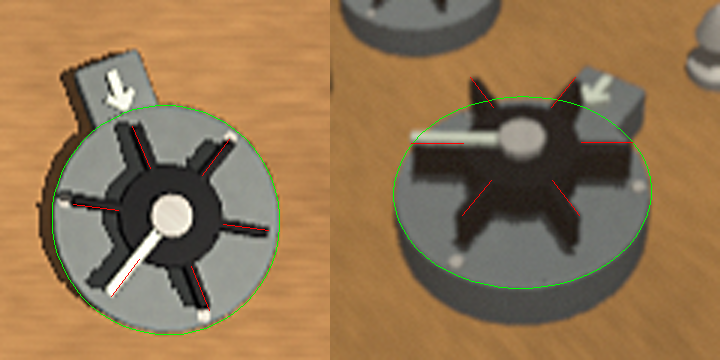

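The overlay fits in both views (base circle and all six teeth within about 2 px). Next I'll go to a standoff on the free -x side with the fingers shut.

```bash
cat >> h.py <<'E'
X,Y,A=np.load('pose.npy') if __import__('os').path.exists('pose.npy') else (0,0,0)
def W(x,y,z):
    return [X+x*np.cos(A)-y*np.sin(A),Y+x*np.sin(A)+y*np.cos(A),z]
YAW=np.degrees(A)+90
E
python3 - <<'E'
from plant import robot
from h import *
o=[180,0,YAW]
for p in [(-.12,-.03,.25),(-.12,-.03,.125),(-.054,-.022,.125),(-.054,.016,.125)]: print(robot.ik(W(*p),o))
robot.set_gripper(0)
robot.move_pose(W(-.12,-.03,.25),o)
robot.line_to(W(-.12,-.03,.125),vel=.12)
s=robot.observe(); print(s['time'],s['tool_pos'],W(-.12,-.03,.125),s['tcp_rot'],s['ft_force'],s['gripper_width'])
cv2.imwrite('pics/side1.png',robot.grab_frame('side')); cv2.imwrite('pics/wrist1.png',robot.grab_frame('wrist'))
E
```

```text
[-32.47907603 -18.33049512 -22.73332871  85.59716642   0.
  34.475075  ]
[-32.47907603 -15.72273844 -33.67491774  72.0478207    0.
  34.475075  ]
[-25.54984194  -6.60530601 -25.66564496  70.93966105   0.
  41.40430909]
[-22.49756869 -10.34271861 -29.05645625  71.28626236   0.
  44.45658234]
4.6833 [ 0.44654885 -0.13060806  0.12579666] [np.float64(0.4461239927141346), np.float64(-0.1303537693937079), 0.125] [1.79959844e+02 5.78745025e-02 1.13046030e+02] [ 0.47756452 -0.39189984 -0.12849581] 1.660675888547466e-05
```

View pics/side1.png

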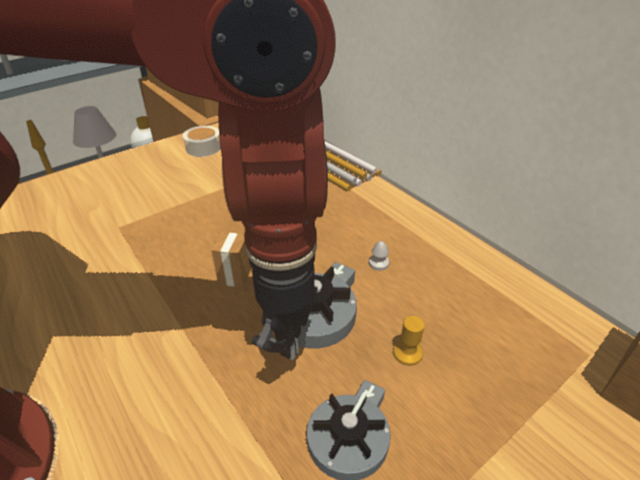

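View pics/wrist1.png

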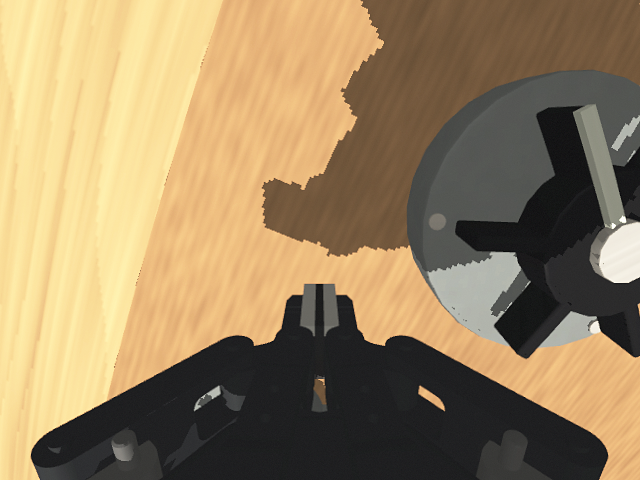

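The closed fingertip hangs at wrist px (320,300), on the free -x side, and the pads are about 30 px wide. The wheel is untouched, with its pointer tooth at the top (590,110). I'll make the first flick on the tooth at counter -x, px (460,235).

```bash
cat > flick.py <<'E'
import sys
from plant import robot
from h import *
n=sys.argv[1]
print(robot.line_to(W(-.054,-.022,.125),vel=.1,guard=10))
f0=robot.observe()['ft_force']
hit=False
for y in np.arange(-.016,.0161,.004):
    hit=robot.line_to(W(-.054,y,.125),vel=.04,guard=12)
    s=robot.observe(); d=s['ft_force']-f0
    print(round(y,3),hit,(d[0]*-np.sin(A)+d[1]*np.cos(A)).round(2),d.round(1))
    if hit: break
robot.pause(.3)
cv2.imwrite(f'pics/w{n}a.png',robot.grab_frame('wrist'))
if not hit:
    robot.line_to(W(-.12,.016,.125),vel=.1,guard=12)
    cv2.imwrite(f'pics/w{n}b.png',robot.grab_frame('wrist'))
    s=robot.observe(); print(s['time'],s['tool_pos'],s['ft_force'])
E
python3 flick.py 1
```

```text
False
-0.016 False -0.82 [ 1.  -0.5  0.9]
-0.012 False -0.99 [ 1.4 -0.5  0.8]
-0.008 False -2.29 [ 1.6 -1.8  1.1]
-0.004 False -2.93 [ 2.4 -2.1  0.9]
0.0 False -3.31 [ 2.8 -2.4  1.6]
0.004 False -3.02 [ 2.1 -2.4  2.5]
0.008 False -1.69 [ 0.9 -1.5  2.4]
0.012 False -0.45 [ 1.1 -0.   1.2]
0.016 False -0.21 [ 0.5 -0.   1.4]
9.1083 [ 0.42849178 -0.08798311  0.12511431] [-0.05274298  0.31970006 -0.34883513]
```

```bash
python3 -c "
import cv2,numpy as np
cv2.imwrite('pics/w1.png',cv2.resize(np.hstack([cv2.imread('pics/w1a.png'),cv2.imread('pics/w1b.png')]),(800,300)))"
```

```text
(no output)
```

View pics/w1.png

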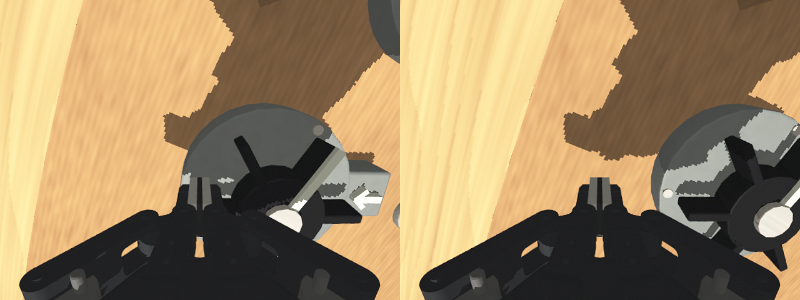

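The first click went in. The pointer bar (left half, about (335,150)) now lies one tooth short of the index tooth at (350,205). One more identical flick.

```bash
python3 - <<'E'
from plant import robot
from h import *
print(robot.line_to(W(-.12,-.022,.125),vel=.1,guard=12))
E
python3 flick.py 2
python3 - <<'E'
from plant import robot
from h import *
robot.line_to(W(-.12,.016,.25),vel=.15)
robot.move_pose([.218,.45,.304],[180,0,YAW])
for n in('top','side'): cv2.imwrite(f'pics/{n}3.png',robot.grab_frame(n))
s=robot.observe(); print(s['time'],s['ft_force'])
a=cv2.resize(cv2.imread('pics/top3.png')[190:380,230:500],(540,380),interpolation=cv2.INTER_CUBIC)[:,:400]
b=cv2.resize(cv2.imread('pics/side3.png')[220:410,220:420],(400,380),interpolation=cv2.INTER_CUBIC)
cv2.imwrite('pics/end.png',np.hstack([a,b]))
x=cv2.imread('pics/top0.png').astype(int);z=cv2.imread('pics/top3.png').astype(int)
print(proj(robot.get_calibration('top'),[W(.06,0,.072),W(.074,0,.04)]))
d=np.abs(x-z).max(2)
for n,(u,v) in dict(holder=(437,260),box=(262,328),finial=(340,207)).items(): print(n,(d[v-24:v+24,u-24:u+24]>40).sum())
E
```

```text
False
False
-0.016 False 0.12 [0.1 0.2 0.4]
-0.012 False -1.51 [ 0.2 -1.6 -0.2]
-0.008 False -0.81 [ 1.1 -0.4  0.3]
-0.004 False -1.42 [ 1.3 -1.   0.3]
0.0 False -2.33 [ 1.9 -1.7  0.5]
0.004 False -3.36 [ 1.7 -2.9  0.8]
0.008 False -2.2 [ 0.4 -2.2  0.9]
0.012 False 0.31 [-0.4  0.2 -0. ]
0.016 False -0.2 [ 1.   0.2 -0.1]
13.9583 [ 0.42851014 -0.0879715   0.12512652] [ 0.6262718   0.88404447 -0.05277996]
17.125 [-0.07002414  0.2703292   0.08871566]
[[343.88841705 266.56385402]
 [339.93752077 261.23960566]]
holder 0
box 0
finial 0
```

View pics/end.png

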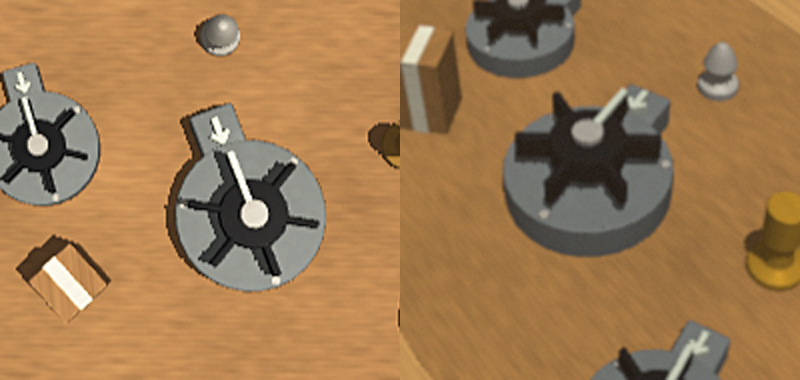

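In both views the pointer bar now runs straight to the index arrow (left half: tip (232,152), arrow tip (220,145)). All the lamp parts are where they were, and the hand is clear.

```bash
python3 -c "
from plant import robot
robot.job_done()"
```

```text
the job is handed in; nothing more can be done
```

The batch counter is back at its start: the pointer bar rests in the click that lines it up with the index arrow. The job is handed in.

- **What I did:** I picked the largest of the three look-alike counters, the middle one. It stood two clicks short, so I flicked its wheel clockwise twice with the closed fingertips, working from the free side opposite the nose. Each push took about 3.4 N at most, and the wheel was never run past the arrow or turned back.
- **Last checks:** The top and side pictures both show the pointer at the arrow. In the top picture, nothing changed around the lamp holder, bulb box or finial compared with the start. The hand was raised well clear and the clock was at about 17 s. No check failed or disagreed.

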